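# Recharge the wax melting pot

## Robot

A 6-joint arm with a two-finger parallel gripper is mounted at the origin on the work surface. World frame = base frame: x ahead of the robot, y to its left, z up, the work surface at z = 0. Lengths are in m, angles in rad, forces in N, time in s.
With the tool pointing down it reaches from about 0.25 to 0.775 m from the base axis. Payload 4 kg.
Tool frame: the origin (TCP) lies between the finger pads; the fingertips stand 11 mm ahead of it and the grasp point (between the pads) lies 8 mm behind it (robot.tip_extent is the z of the fingertips in the tool frame, in m); z points along the fingers, y is the line along which they close (so a half turn about z gives the same grasp; the last joint's range is limited). The gripper opens to 94 mm and grips with 3 to 60 N. Pads are 16 mm wide; open, the fingers measure 119 mm over their backs; the gripper's body (75 mm by 177 mm) begins 78 mm behind the grasp point.
Start: joints at [1.105, 0.087, 1.371, -0, 1.684, -0.103], TCP at [0.195, 0.514, 0.217] pointing down, gripper open.
Joint ranges: [-3.1, 3.1], [-0.76, 2.03], [0.27, 2.55], [-1.08, 4.22], [0.17, 2.65], [-2.57, 2.57]. Speed limits (rad/s): [2.79, 2.79, 3.14, 3.14, 3.14, 3.14].

## Interface

Orientations are given as [roll, pitch, yaw] about the fixed x, y, z axes, in that order (R = Rz(yaw) Ry(pitch) Rx(roll)).
In Python, from bench import robot, imaging gives the robot as it stands.
- The arm moves only by the shell command python3 -m pendant 'ROWS'. ROWS is JSON, a list of rows, each a list of 7 numbers: the shift along the world's x, y, z in cm, then the turn, a rotation vector about the world's x, y, z in degrees, then the opening, from 0 (shut) to 1 (fully open). In form: [[dx, dy, dz, ax, ay, az, jaw], ...]. A call has 1 to 8 rows; each row shifts and turns the commanded pose from where the row before left it; what a row does not reach is not made up. A row lasts 1/10 s, in which the tool goes at most 50 mm and 8.59 degrees, less where a joint would pass 70% of its speed; a pose out of reach is approached as far as the arm can. A call is refused whole if a number of a shift passes 5 or a number of a turn 8.59, either way. A call with a gripper value outside its range is refused whole. The fingers move at their own pace and stop on an object; the grip force is fixed at half the most. Time passes only in rows, so rows that do not move let the fingers close. It gives the time, the measured TCP pose, the force, the opening and the grip force at its end, in the units of the state.
- robot.get_obs(): the state, without advancing time (a new reading comes with each control period).
- imaging.snapshot(name): name is "scene" or "top"; returns the picture (420x560x3 uint8, red, green, blue); there is no depth.
- imaging.camera_params(name): a dict with "camera_matrix" (3x3 intrinsics, pixels), "R" (3x3) and "t" (3): a world point X has camera coordinates R X + t. Camera axes: x right, y down, z forward; pixel columns grow to the right and rows downward; lengths in m; the calibration is good to about 2 mm. A picture is of the moment at which its call begins. camera_params takes no time and is no camera call.
- robot.close_job(): hands the job in; it is judged then, once.
The state is a dict: "time": time; "joint_positions": joint angles; "qvel": joint speeds; "joint_torque": joint torques, N m; "tool_pos": TCP position; "ee_rot": TCP orientation; "wrist_force": force on the tool from outside, world axes, zero at the start; "wrist_torque": the same for the moment, N m; "width": finger opening in m; "finger_force": force on a finger pad.
Only numpy, scipy, OpenCV 4.12 (cv2) and the standard library are available. Lean on these libraries where they do the work, as an engineer would, in place of code of your own. Each camera call takes 0.05 s, during which the arm holds its last target. There are 200 camera calls.

## Task

Lift the lid off the blue wax melting pot by its knob, keeping it level, and set it down gently, knob up, in the middle of the cork mat. Then lower the yellow wax block (not the red one) into the open pot, letting go only once it is down at the pot's mouth or lower. A dipping rail hangs over the pot, so come in slanted from the front; leave the red wax, the mug and the jar where they are.

Things in the scene. Friction and masses are not known exactly. Their poses are not given: they have to be found in the camera images.
- melter: Fixed melting station: grey hotplate 190 x 190 mm, 44 mm high, a dark blue enamel pot fixed on its middle, a wooden dipping rail above. Origin: on the work surface under the pot's centre; z up; -x is the open front, where the tool can come in slanted; yaw up to 0.3 rad. Behind the pot two 22 mm posts, 310 mm high, at x = 120, y = +-115 mm, with a crossbar at z = 60 mm.
- pot_floor (a point): Centre of the pot's inner floor, 49 mm above the work surface and 86 mm below the rim; axes as the melter's.
- pot_rim (a point): Centre of the pot's mouth at rim height, 135 mm above the work surface; axes as the melter's. The pot is 140 mm in outer and 132 mm in inner diameter; two small ears at +-y reach 94 mm from its axis, 27 mm below the rim.
- rail_mid (a point): Middle of the dipping rail over the pot: round bar 27 mm thick with its wax crust (drips to 27 mm below its axis), 300 mm long along the melter's y; axis 28 mm behind the pot's centre, 297 mm up, in the way of a gripper coming straight down on the knob. 18 mm brackets at y = +-115 mm, 282 to 312 mm up, run back to the posts.
- lid: Loose dark blue enamel lid, about 0.3 kg: disc 150 mm in diameter, under it a plug 124 mm in diameter, 8 mm deep, that sits in the pot's mouth (4 mm play). On top a 14 mm stem with a pale wooden round knob 28 mm in diameter. Origin: centre of the plug's underside (8 mm below the rim when on the pot); z up; disc z = 8 to 12 mm, knob z = 26 to 52 mm.
- lid_knob (a point): Middle of the lid's wooden knob, 39 mm above the lid's origin, 27 mm above the disc's top.
- cork_mat: Fixed brown cork mat 190 x 190 mm, 8 mm thick, lying on the table on one side of the pot (left or right varies). Origin: centre of its underside; z up. Its top is 8 mm above the origin.
- wax_board: Fixed pale wooden board 200 x 200 mm, 16 mm thick, on the other side, with the two wax blocks lying on it. Origin: centre of its underside; z up.
- yellow_wax: Loose yellow wax block 70 x 40 x 30 mm (x, y, z), about 80 g, lying flat on the board. Origin: centre of its underside; x along its length, z up.
- yellow_wax_center (a point): Centre of the yellow wax block, 15 mm above its origin.
- red_wax: Loose red wax block of the same size 70 x 40 x 30 mm, on the same board, to be left alone. Origin: centre of its underside; x along its length.
- mug: Loose dark blue enamel mug, 80 mm in diameter, 90 mm high, handle at its +y, to be left alone. Origin: centre of its underside.
- jar: Loose amber glass jar with steel cap, 70 mm in diameter, 100 mm high, to be left alone. Origin: centre of its underside.
Things that resemble listed ones, but are neither listed nor needed, are in the scene too. There is more than one size of the yellow_wax; the one meant has the size given above. Leave any pink look-alike of the lid alone.

How it is judged:
By the outcome, as a careful person would: the job done as asked, in the order asked, and still so for the second after the job is handed in, with the robot touching nothing.
It also fails if it takes over 59 s, if anything falls off the work surface, if the arm or the gripper's body presses on something with over 40 N, if the wrist force passes 120 N, or if a joint passes its speed limit or range.

## Working session

There is one attempt and no reset: what is moved stays moved. The work goes in short steps, Python scripts to look and compute and a shell command to move; the robot and the scene stay as the last step left them, time stands still between calls to the robot, and variables do not carry over. Pictures are saved under pics/ and viewed, at most 11 in all, crops included, and the job is handed in when it is done.

```bash
mkdir -p pics; python3 - <<'E'
from bench import robot, imaging
import cv2
for n in("scene","top"):
    cv2.imwrite(f"pics/{n}0.png",cv2.cvtColor(imaging.snapshot(n),cv2.COLOR_RGB2BGR))
    p=imaging.camera_params(n);print(p)
o=robot.get_obs();print(o["time"],o["tool_pos"],o["ee_rot"],o["width"],robot.tip_extent)
E
```

```text
{'camera_matrix': array([[400.21014063,   0.        , 276.05226209],
       [  0.        , 400.21014063, 204.25258007],
       [  0.        ,   0.        ,   1.        ]]), 'R': array([[-0.86933835,  0.49406611,  0.01222768],
       [ 0.3190244 ,  0.57989484, -0.74963018],
       [-0.37745763, -0.64778133, -0.66174397]]), 't': array([ 0.43606961, -0.06780313,  1.42494378])}
{'camera_matrix': array([[400.10152737,   0.        , 276.39246674],
       [  0.        , 400.10152737, 215.48090683],
       [  0.        ,   0.        ,   1.        ]]), 'R': array([[-0.02918491, -0.999567  ,  0.00374834],
       [-0.99749316,  0.02888211, -0.06460042],
       [ 0.06446419, -0.0056243 , -0.99790417]]), 't': array([0.05787388, 0.54472575, 1.3584799 ])}
0.1 [0.19500758 0.51377822 0.21541194] [-3.13960866e+00 -2.07616893e-04  2.77874297e+00] 0.09383503798200783 0.011
```

View pics/scene0.png

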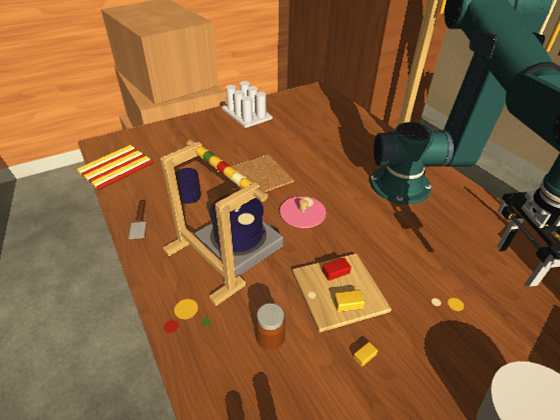

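View pics/top0.png

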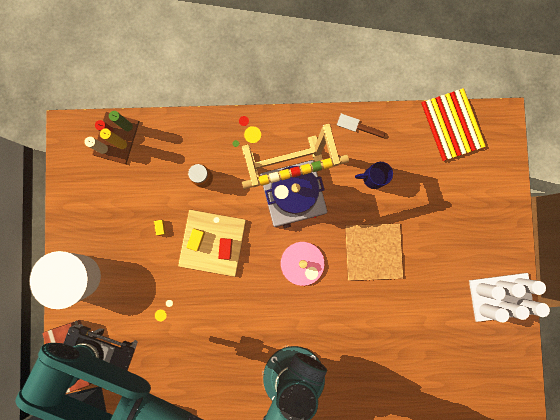

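The top view shows the pot at about (295,193), the board at (215,243) with yellow at (196,239) and red at (225,248), the mat at (375,252), and the pink decoy at (302,263). A small decoy yellow sits at (160,228). Next I'll zoom in on the pot.

```bash
python3 - <<'E'
import cv2,numpy as np
a=cv2.imread("pics/top0.png")[140:290,170:420]; b=cv2.imread("pics/scene0.png")[130:310,150:400]
a=cv2.resize(a,(800,480),interpolation=cv2.INTER_CUBIC)
cv2.imwrite("pics/ta.png",a); cv2.imwrite("pics/sb.png",cv2.resize(b,(800,576),interpolation=cv2.INTER_CUBIC))
E
```

```text
(no output)
```

View pics/ta.png

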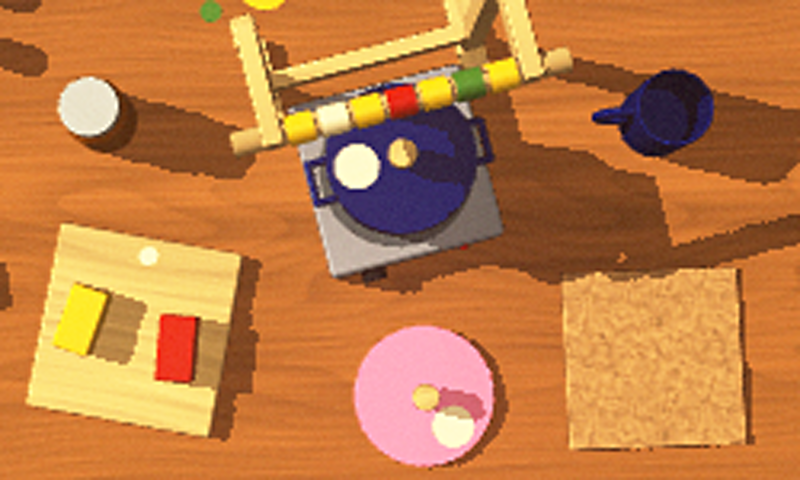

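View pics/sb.png

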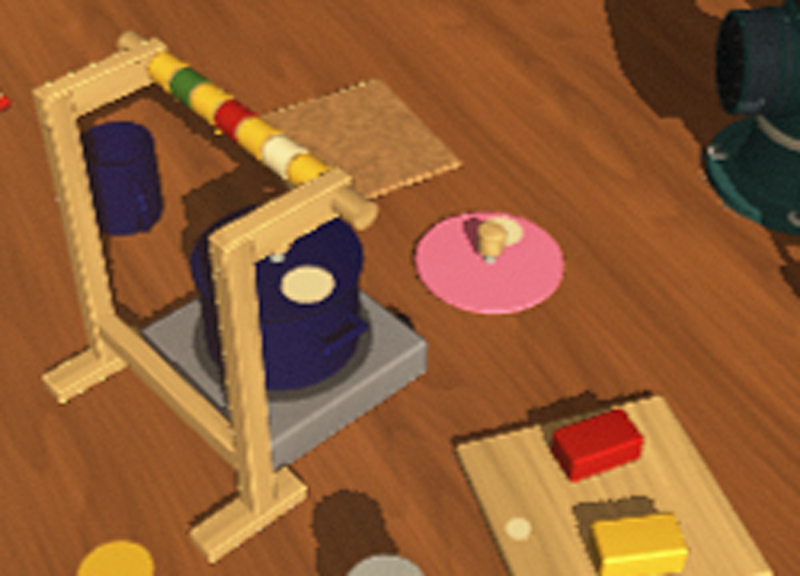

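The crops show the knob at about top (296,187.5), with a flat pale spot beside it at (282,192) that isn't the knob. The rail is tilted, so the melter is yawed. Now the measurements.

```bash
cat > h.py <<'E'
import cv2,numpy as np
from bench import robot,imaging
def ray(n,uv,z):
    p=imaging.camera_params(n);K,R,t=p["camera_matrix"],p["R"],p["t"]
    d=R.T@np.linalg.inv(K)@[uv[0],uv[1],1];c=-R.T@t
    return c+d*(z-c[2])/d[2]
def proj(n,X):
    p=imaging.camera_params(n);q=p["camera_matrix"]@(p["R"]@np.array(X)+p["t"]);return q[:2]/q[2]
def blob(img,lo,hi,box):
    h=cv2.cvtColor(img,cv2.COLOR_BGR2HSV);m=cv2.inRange(h,lo,hi);k=np.zeros_like(m);x0,y0,x1,y1=box
    k[y0:y1,x0:x1]=m[y0:y1,x0:x1]
    cs,_=cv2.findContours(k,cv2.RETR_EXTERNAL,cv2.CHAIN_APPROX_NONE);return max(cs,key=cv2.contourArea),k
def rect(n,c,z):
    P=np.array([ray(n,q[0],z)[:2] for q in c]);(cx,cy),(w,h),a=cv2.minAreaRect((P*1000).astype(np.float32))
    return np.round([cx,cy,w,h,a],1)
E
python3 - <<'E'
from h import *
t=cv2.imread("pics/top0.png")
c,m=blob(t,(22,170,170),(32,255,255),(180,220,210,260));print("yellow",rect("top",c,.046),cv2.minAreaRect(c))
c,m=blob(t,(0,200,120),(6,255,255),(212,230,238,265));print("red",rect("top",c,.046))
c,m=blob(t,(110,120,30),(130,255,255),(262,165,330,220));
print("lid/pot mask rect",cv2.minAreaRect(c))
# disc lower half circle edge fit (avoid rail/ears)
P=np.array([ray("top",q[0],.139)[:2] for q in c if q[0][1]>196 and 275<q[0][0]<316])
A=np.c_[2*P,np.ones(len(P))];s=np.linalg.lstsq(A,(P**2).sum(1),rcond=None)[0];print("disc fit",s[:2],np.sqrt(s[2]+s[0]**2+s[1]**2))
h=cv2.cvtColor(t,cv2.COLOR_BGR2HSV)
c,m=blob(t,(8,40,120),(28,255,255),(289,181,303,196));print("knob",cv2.minEnclosingCircle(c),cv2.contourArea(c))
for z in(.166,.172): print(ray("top",cv2.minEnclosingCircle(c)[0],z))
# rail ends crop px (235,142),(570,60) 
a=ray("top",(170+237/3.2,140+140/3.2),.297);b=ray("top",(170+568/3.2,140+60/3.2),.297);print("rail",a,b,np.linalg.norm(a-b),(a+b)/2,np.degrees(np.arctan2(-(a-b)[0],(a-b)[1])))
mat=np.array([ray("top",(170+u/3.2,140+v/3.2),.008)[:2] for u,v in((562,276),(739,268),(746,443),(569,449))]);print("mat",mat,mat.mean(0))
print("pink",ray("top",(170+425/3.2,140+396/3.2),.01), "mug",ray("top",(376,175),.09),"jar",ray("top",(198,174),.1))
E
```

```text
yellow [472.  319.9  36.2  67.6  70.5] ((194.2000274658203, 239.40000915527344), (10.75174331665039, 20.23857307434082), 18.43494987487793)
red [438.7 219.1  36.8  70.3  88.8]
lid/pot mask rect ((289.7941589355469, 195.67648315429688), (35.65273666381836, 46.324302673339844), 75.96376037597656)
disc fit [ 0.59988893 -0.01626611] 0.05464276423731356
knob ((295.25, 187.375), 4.550168991088867) 52.0
[ 0.62166196 -0.01776846  0.166     ]
[ 0.62085752 -0.01743762  0.172     ]
rail [0.61817809 0.12998551 0.297     ] [ 0.67962536 -0.1576206   0.297     ] 0.29409699149065116 [ 0.64890172 -0.01381755  0.297     ] 12.059970567615888
mat [[ 0.50254676 -0.19633121]
 [ 0.50563329 -0.38823459]
 [ 0.31777489 -0.386486  ]
 [ 0.31701079 -0.19634821]] [ 0.41074143 -0.29185   ]
pink [ 0.37810586 -0.04381437  0.01      ] mug [ 0.66511556 -0.28824496  0.09      ] jar [0.68334333 0.293357   0.1       ]
```

```bash
cat >> h.py <<'E'
from scipy.spatial.transform import Rotation as Ro
def goal(grasp,head,tilt,n,flip=False):
    """rows from the present pose: grasp point (m), heading & tilt in deg"""
    o=robot.get_obs();R0=Ro.from_euler("xyz",o["ee_rot"])
    H=np.radians(head);T=np.radians(tilt);z=np.array([np.cos(H)*np.sin(T),np.sin(H)*np.sin(T),-np.cos(T)])
    y=np.array([-np.sin(H),np.cos(H),0]);y=-y if y@R0.as_matrix()[:,1]<0 else y
    y=-y if flip else y
    R1=Ro.from_matrix(np.c_[np.cross(y,z),y,z])
    d=np.array(grasp)+.008*z-o["tool_pos"];r=(R1*R0.inv()).as_rotvec(degrees=True)
    print("t",round(o["time"],2),"total cm",np.round(d*100,2),"deg",np.round(r,1),"per row/%d"%n,np.round(d*100/n,2),np.round(r/n,2),"F",np.round(o["wrist_force"],1),"w",round(o["width"],4),"j",np.round(o["joint_positions"],2))
    return z
E
python3 - <<'E'
from h import *
k=np.array([.621,-.0185,.166]);H=np.radians(12)
z=np.array([np.cos(H)*np.sin(np.radians(40)),np.sin(H)*np.sin(np.radians(40)),-np.cos(np.radians(40))])
goal(k-.12*z,12,40,16)
E
```

```text
t 0.1 total cm [ 35.56 -54.72   3.64] deg [ -3.  -40.4  31.5] per row/16 [ 2.22 -3.42  0.23] [-0.19 -2.53  1.97] F [ 0.2 -0.1 -0.2] w 0.0938 j [ 1.1   0.09  1.37  0.    1.68 -0.1 ]
```

```bash
python3 -m pendant '[[1,-1.7,2,-0.2,-2.5,2,1],[2.2,-3.4,2,-0.2,-2.5,2,1],[2.2,-3.4,1,-0.2,-2.5,2,1],[2.2,-3.4,0,-0.2,-2.5,2,1],[2.2,-3.4,0,-0.2,-2.5,2,1],[2.2,-3.4,0,-0.2,-2.5,2,1],[2.2,-3.4,0,-0.2,-2.5,2,1],[2.2,-3.4,0,-0.2,-2.5,2,1]]' | tail -c 400; python3 -m pendant '[[2.2,-3.4,0,-0.2,-2.5,2,1],[2.2,-3.4,0,-0.2,-2.5,2,1],[2.2,-3.4,0,-0.2,-2.5,2,1],[2.2,-3.4,0,-0.2,-2.5,2,1],[2.2,-3.4,0,-0.2,-2.5,2,1],[2.2,-3.4,0,-0.2,-2.5,2,1],[1,-1.7,0,-0.2,-2.5,2,1],[0,0,0,0,0,0,1]]'
cat > g.py <<'E'
import sys;from h import *
a=[float(v) for v in sys.argv[1:]];H,T=np.radians(a[3:5]);z=np.array([np.cos(H)*np.sin(T),np.sin(H)*np.sin(T),-np.cos(T)])
goal(np.array(a[:3])-a[6]*z,a[3],a[4],int(a[5]))
E
python3 g.py .621 -.0185 .166 12 40 8 .12
```

```text
time: 0.9
tool_pos: [0.3595, 0.2579, 0.2661]
ee_rot: [3.091, 0.347, 3.054]
wrist_force: [0.7, -0.3, -0.4]
width: 0.094
finger_force: 0.0
time: 1.7
tool_pos: [0.5008, 0.0351, 0.2643]
ee_rot: [3.132, 0.646, -2.971]
wrist_force: [-0.0, -0.9, -0.5]
width: 0.094
finger_force: 0.0
t 1.7 total cm [ 4.98 -6.86 -1.25] deg [ 0.1 -3.   1.9] per row/8 [ 0.62 -0.86 -0.16] [ 0.02 -0.38  0.23] F [-0.  -0.9 -0.5] w 0.094 j [-0.2  -0.5   1.89  0.25  1.15 -1.98]
```

```bash
python3 -m pendant '[[1.6,-2.3,-0.4,0,-1,0.6,1],[1.7,-2.3,-0.4,0,-1,0.6,1],[1.7,-2.3,-0.4,0,-1,0.7,1],[0,0,0,0,0,0,1],[0,0,0,0,0,0,1]]'
python3 g.py .621 -.0185 .166 12 40 6 .12; python3 g.py .621 -.0185 .166 12 40 6 .03;  python3 - <<'E'
from h import *
i=cv2.cvtColor(imaging.snapshot("top"),cv2.COLOR_RGB2BGR)[140:260,220:380]
j=cv2.cvtColor(imaging.snapshot("scene"),cv2.COLOR_RGB2BGR)[130:250,170:330]
cv2.imwrite("pics/a1.png",np.hstack([cv2.resize(q,(400,300),interpolation=cv2.INTER_CUBIC) for q in (i,j)]))
E
```

```text
time: 2.2
tool_pos: [0.5508, -0.0298, 0.2538]
ee_rot: [-3.14, 0.698, -2.924]
wrist_force: [0.7, 0.6, -0.2]
width: 0.0936
finger_force: 0.0
t 2.2 total cm [-0.02 -0.36 -0.2 ] deg [ 0.1  0.  -0.4] per row/6 [-0.   -0.06 -0.03] [ 0.01  0.   -0.06] F [ 0.7  0.6 -0.2] w 0.0936 j [-0.39 -0.38  1.86  0.42  1.09 -2.26]
t 2.2 total cm [ 5.63  0.84 -7.1 ] deg [ 0.1  0.  -0.4] per row/6 [ 0.94  0.14 -1.18] [ 0.01  0.   -0.06] F [ 0.7  0.6 -0.2] w 0.0936 j [-0.39 -0.38  1.86  0.42  1.09 -2.26]
```

View pics/a1.png

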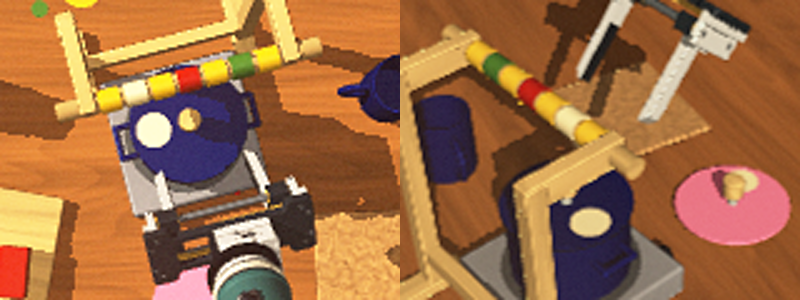

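Both fingers straddle the line to the knob, with the top-view tips at about (163,195) and (250,170) and the knob at (190,120). Advancing.

```bash
python3 -m pendant '[[1.9,0.3,-2.4,0,0,0,1],[1.9,0.3,-2.4,0,0,0,1],[1.8,0.2,-2.3,0,0,-0.4,1],[0.9,0.2,-1.1,0,0,0,1],[1,0.2,-1.2,0,0,0,1],[0,0,0,0,0,0,1],[0,0,0,0,0,0,1]]'
python3 g.py .621 -.0185 .166 12 40 1 0;  python3 - <<'E'
from h import *
i=cv2.cvtColor(imaging.snapshot("top"),cv2.COLOR_RGB2BGR)[150:240,240:360]
j=cv2.cvtColor(imaging.snapshot("scene"),cv2.COLOR_RGB2BGR)[150:240,190:310]
cv2.imwrite("pics/a2.png",np.hstack([cv2.resize(q,(400,300),interpolation=cv2.INTER_CUBIC) for q in (i,j)]))
E
```

```text
time: 3.0
tool_pos: [0.626, -0.0175, 0.1611]
ee_rot: [-3.137, 0.7, -2.928]
wrist_force: [0.1, 0.2, 0.4]
width: 0.094
finger_force: 0.0
t 3.0 total cm [ 0.    0.   -0.12] deg [ 0.2  0.2 -0.1] per row/1 [ 0.    0.   -0.12] [ 0.15  0.16 -0.07] F [0.1 0.2 0.4] w 0.094 j [-0.29 -0.15  1.87  0.43  0.83 -2.27]
```

View pics/a2.png

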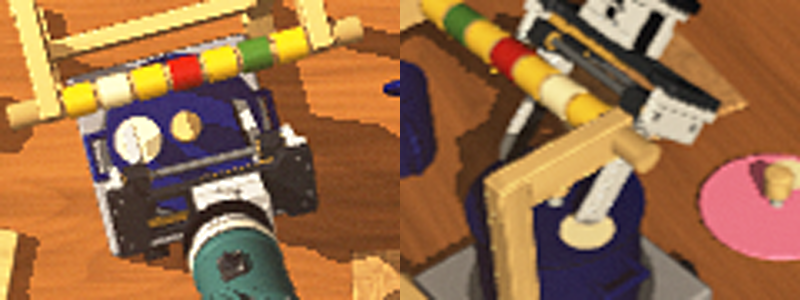

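Knob at (186,126) in the top crop, between the two fingers. Closing.

```bash
python3 -m pendant '[[0,0,-0.1,0,0,0,0.6],[0,0,0,0,0,0,0.4],[0,0,0,0,0,0,0.3],[0,0,0,0,0,0,0.2],[0,0,0,0,0,0,0],[0,0,0,0,0,0,0],[0,0,0,0,0,0,0],[0,0,0,0,0,0,0]]'
```

```text
time: 3.9
tool_pos: [0.6262, -0.0188, 0.1594]
ee_rot: [-3.137, 0.7, -2.93]
wrist_force: [-0.4, -0.1, 0.1]
width: 0.0332
finger_force: 0.0
```

```bash
python3 -m pendant '[[0,0,0,0,0,0,0],[0,0,0,0,0,0,0],[0,0,0,0,0,0,0],[0,0,0,0,0,0,0]]'
```

```text
time: 4.3
tool_pos: [0.6261, -0.0184, 0.1594]
ee_rot: [-3.138, 0.7, -2.93]
wrist_force: [-0.2, 1.5, -0.2]
width: 0.0276
finger_force: 30.0
```

```bash
python3 -m pendant '[[0,0,0.3,0,0,0,0],[0,0,0.5,0,0,0,0],[0,0,0.6,0,0,0,0],[0,0,0.6,0,0,0,0],[-1,-0.2,0.5,0,0,0,0],[0,0,0,0,0,0,0]]';python3 g.py .41 -.292 .15 -30 40 16 0
python3 - <<'E'
from h import *
i=cv2.cvtColor(imaging.snapshot("top"),cv2.COLOR_RGB2BGR)[150:240,240:360]
j=cv2.cvtColor(imaging.snapshot("scene"),cv2.COLOR_RGB2BGR)[150:240,190:310]
cv2.imwrite("pics/a3.png",np.hstack([cv2.resize(q,(400,300),interpolation=cv2.INTER_CUBIC) for q in (i,j)]))
E
```

```text
time: 4.9
tool_pos: [0.6158, -0.0212, 0.1859]
ee_rot: [-3.136, 0.702, -2.929]
wrist_force: [-0.2, 0.2, -2.6]
width: 0.0275
finger_force: 30.0
t 4.9 total cm [-20.14 -27.34  -4.2 ] deg [  0.3   0.2 -41.9] per row/16 [-1.26 -1.71 -0.26] [ 0.02  0.01 -2.62] F [-0.2  0.2 -2.6] w 0.0275 j [-0.3  -0.19  1.86  0.42  0.88 -2.25]
```

View pics/a3.png

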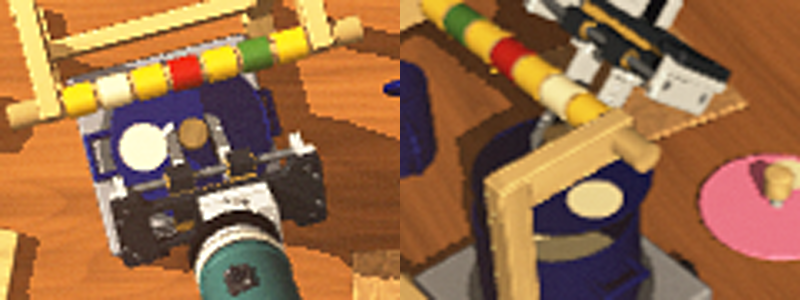

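Lid is held (2.6 N), with the pot's opening visible beneath it at (570,247). Carrying it out to the front, then over to the mat.

```bash
python3 -m pendant '[[-1.5,-0.3,0,0,0,0,0],[-2.5,-0.5,0,0,0,0,0],[-2.5,-0.8,0,0,0,-2.5,0],[-2.5,-1.2,0,0,0,-2.5,0],[-2.5,-1.8,0,0,0,-2.5,0],[-2,-2,0,0,0,-2.5,0],[-1,-2,0,0,0,-2.5,0],[-1,-2,0,0,0,-2.5,0]]';python3 g.py .41 -.292 .15 -30 40 8 0
```

```text
time: 5.8
tool_pos: [0.4603, -0.1274, 0.1844]
ee_rot: [-3.137, 0.7, 3.09]
wrist_force: [0.4, -0.1, -3.1]
width: 0.0276
finger_force: 30.0
t 5.8 total cm [ -4.59 -16.72  -4.05] deg [  0.2   0.1 -26.9] per row/8 [-0.57 -2.09 -0.51] [ 0.03  0.01 -3.36] F [ 0.4 -0.1 -3.1] w 0.0276 j [-0.66 -0.57  2.11  0.43  1.03 -2.29]
```

```bash
python3 -m pendant '[[-0.5,-2,-1,0,0,-3.3,0],[-0.5,-2,-1,0,0,-3.3,0],[-0.5,-2,-1,0,0,-3.3,0],[-0.5,-2,-1,0,0,-3.3,0],[-0.6,-2,-0.5,0,0,-3.3,0],[-0.6,-2,-0.5,0,0,-3.3,0],[-0.6,-2,0,0,0,-3.3,0],[0,0,0,0,0,0,0]]';python3 g.py .41 -.292 .052 -30 40 8 0
```

```text
time: 6.6
tool_pos: [0.4228, -0.2682, 0.1346]
ee_rot: [-3.137, 0.7, 2.686]
wrist_force: [0.2, 0.3, -2.3]
width: 0.0276
finger_force: 30.0
t 6.6 total cm [-0.84 -2.64 -8.87] deg [ 0.2  0.  -3.7] per row/8 [-0.1  -0.33 -1.11] [ 0.03  0.   -0.46] F [ 0.2  0.3 -2.3] w 0.0276 j [-0.84 -0.48  2.16  0.33  0.82 -2.11]
```

```bash
python3 -m pendant '[[-0.2,-0.9,-1.5,0,0,-1.2,0],[-0.3,-0.9,-2,0,0,-1.2,0],[-0.3,-0.8,-2,0,0,-1.2,0],[0,0,-1.5,0,0,0,0],[0,0,-1,0,0,0,0],[0,0,-0.3,0,0,0,0],[0,0,0,0,0,0,0]]';python3 g.py .41 -.292 .0465 -30 40 1 0
python3 - <<'E'
from h import *
i=cv2.cvtColor(imaging.snapshot("top"),cv2.COLOR_RGB2BGR)[200:320,300:460]
j=cv2.cvtColor(imaging.snapshot("scene"),cv2.COLOR_RGB2BGR)[120:240,200:360]
cv2.imwrite("pics/a4.png",np.hstack([cv2.resize(q,(400,300),interpolation=cv2.INTER_CUBIC) for q in (i,j)]))
E
```

```text
time: 7.3
tool_pos: [0.4154, -0.2926, 0.0515]
ee_rot: [-3.138, 0.7, 2.626]
wrist_force: [-0.6, -0.1, -3.0]
width: 0.0273
finger_force: 30.0
t 7.3 total cm [-0.09 -0.2  -1.11] deg [ 0.2  0.  -0.3] per row/1 [-0.09 -0.2  -1.11] [ 0.2   0.01 -0.29] F [-0.6 -0.1 -3. ] w 0.0273 j [-0.88 -0.34  2.26  0.41  0.6  -2.2 ]
```

View pics/a4.png

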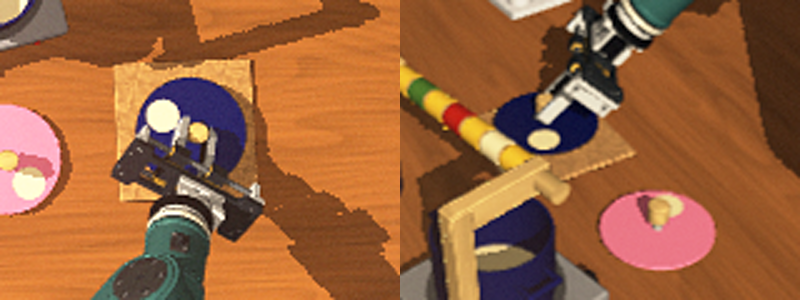

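```bash
python3 - <<'E'
from h import *
print(ray("top",(376.8,252.8),.03)); print(ray("top",(300+199/2.5,200+131/2.5),.062)); print(proj("top",(.41,-.292,.008)))
E
python3 -m pendant '[[-0.1,-0.2,-0.3,0,0,0,0],[0,0,-0.3,0,0,0,0],[0,0,-0.2,0,0,0,0],[0,0,-0.1,0,0,0,0],[0,0,0,0,0,0,0]]'
```

```text
[ 0.40877558 -0.29450459  0.03      ]
[ 0.4109672  -0.29574362  0.062     ]
[374.43537728 252.28293411]
time: 7.9
tool_pos: [0.4141, -0.2946, 0.0422]
ee_rot: [-3.138, 0.7, 2.625]
wrist_force: [-0.7, 0.8, -2.8]
width: 0.0273
finger_force: 30.0
```

```bash
python3 -m pendant '[[0,0.2,-0.1,0,0,0,0],[0,0,-0.1,0,0,0,0],[0,0,0,0,0,0,0]]'
```

```text
time: 8.2
tool_pos: [0.4143, -0.2927, 0.0405]
ee_rot: [-3.137, 0.7, 2.626]
wrist_force: [-0.2, -0.1, -2.0]
width: 0.0274
finger_force: 30.0
```

```bash
python3 -m pendant '[[0,0,-0.1,0,0,0,0],[0,0,0,0,0,0,0]]';  python3 -m pendant '[[0,0,-0.1,0,0,0,0],[0,0,0,0,0,0,0]]'
```

```text
time: 8.4
tool_pos: [0.4147, -0.2932, 0.0404]
ee_rot: [-3.137, 0.702, 2.625]
wrist_force: [-0.6, 1.8, 1.4]
width: 0.0273
finger_force: 30.0
time: 8.6
tool_pos: [0.4152, -0.2936, 0.0404]
ee_rot: [-3.137, 0.704, 2.625]
wrist_force: [-1.9, 2.7, 4.8]
width: 0.0274
finger_force: 30.0
```

Contact with the mat. Releasing slowly, then retreating along the tool axis.

```bash
python3 -m pendant '[[0,0,0.1,0,0,0,0],[0,0,0,0,0,0,0.35],[0,0,0,0,0,0,0.5],[0,0,0,0,0,0,0.7],[0,0,0,0,0,0,0.7],[0,0,0,0,0,0,0.7]]'; python3 -m pendant '[[-0.6,0.3,0.8,0,0,0,0.7],[-1.1,0.6,1.5,0,0,0,0.7],[-1.6,0.9,2.3,0,0,0,0.7],[-1.6,0.9,2.3,0,0,0,0.7],[0,0,3,0,0,0,0.7],[0,0,3,0,0,0,0.7],[0,0,0,0,0,0,0.7]]';python3 g.py .472 .32 .19 -19.5 0 16 0
```

```text
time: 9.2
tool_pos: [0.4141, -0.2928, 0.0394]
ee_rot: [-3.137, 0.7, 2.625]
wrist_force: [-0.9, -0.7, 0.1]
width: 0.0612
finger_force: 0.0
time: 9.9
tool_pos: [0.3666, -0.268, 0.1752]
ee_rot: [-3.131, 0.71, 2.629]
wrist_force: [-0.5, -0.3, -0.6]
width: 0.0661
finger_force: 0.0
t 9.9 total cm [10.54 58.8   0.68] deg [17.4 36.9  9.7] per row/16 [0.66 3.67 0.04] [1.09 2.3  0.6 ] F [-0.5 -0.3 -0.6] w 0.0661 j [-0.97 -0.66  2.18  0.34  0.99 -2.12]
```

```bash
python3 -m pendant '[[0.6,2,0,1.1,2.3,0.6,0.7],[0.6,3.8,0,1.1,2.3,0.6,0.7],[0.6,3.8,0,1.1,2.3,0.6,0.7],[0.6,3.8,0,1.1,2.3,0.6,0.7],[0.6,3.8,0,1.1,2.3,0.6,0.7],[0.6,3.8,0,1.1,2.3,0.6,0.7],[0.7,3.8,0,1.1,2.3,0.6,0.7],[0.7,3.8,0,1.1,2.3,0.6,0.7]]'>/dev/null; python3 -m pendant '[[0.7,3.8,0,1.1,2.3,0.6,0.7],[0.7,3.8,0,1.1,2.3,0.6,0.7],[0.7,3.8,0,1.1,2.3,0.6,0.7],[0.7,3.8,0,1.1,2.3,0.6,0.7],[0.7,3.8,0,1.1,2.3,0.6,0.7],[0.7,3.8,0,1.1,2.3,0.6,0.7],[0.7,3.8,0,1.1,2.3,0.6,0.7],[0,0,0,0,0,0,0.7]]';python3 g.py .472 .32 .10 -19.5 0 5 0
python3 - <<'E'
from h import *
im=cv2.cvtColor(imaging.snapshot("top"),cv2.COLOR_RGB2BGR)
sc=cv2.imread("pics/scene0.png")
c,m=blob(sc,(22,150,60),(34,255,255),(325,280,375,320));
M=cv2.moments(c);u=(M["m10"]/M["m00"],M["m01"]/M["m00"])
print("scene yellow centroid",u,"@z.031..",ray("scene",u,.036),"pred",proj("scene",(.472,.32,.036)))
cv2.imwrite("pics/a5.png",np.hstack([cv2.resize(q,(400,300),interpolation=cv2.INTER_CUBIC) for q in (im[200:290,160:280],im[200:320,300:460])]))
E
```

```text
time: 11.5
tool_pos: [0.4646, 0.2892, 0.1654]
ee_rot: [3.14, 0.029, 2.789]
wrist_force: [-0.5, -1.6, 0.2]
width: 0.0658
finger_force: 0.0
t 11.5 total cm [ 0.74  3.08 -7.34] deg [0.5 1.6 0.7] per row/5 [ 0.15  0.62 -1.47] [0.1  0.32 0.13] F [-0.5 -1.6  0.2] w 0.0658 j [ 0.47  0.08  1.48 -0.02  1.56 -0.75]
scene yellow centroid (349.5777243589743, 304.8044871794872) @z.031.. [0.47997384 0.33417759 0.036     ] pred [348.66635691 299.35536772]
```

View pics/a5.png

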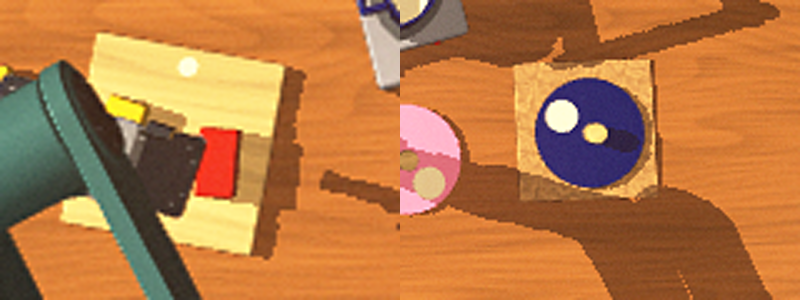

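The lid sits centred on the mat. The right side of the view is clear of red for the descent.

```bash
python3 -m pendant '[[0.3,1.5,-1,0.2,0.8,0.3,0.7],[0.4,1.6,-1,0.2,0.8,0.4,0.7],[0,0,-2.5,0,0,0,0.7],[0,0,-3,0,0,0,0.7],[0,0,0,0,0,0,0.7],[0,0,0,0,0,0,0.7]]';python3 g.py .472 .32 .038 -19.5 0 1 0
```

```text
time: 12.15
tool_pos: [0.4705, 0.3161, 0.0931]
ee_rot: [-3.14, 0.004, 2.798]
wrist_force: [0.0, 0.0, 0.4]
width: 0.066
finger_force: 0.0
t 12.15 total cm [ 0.15  0.39 -6.31] deg [0.2 0.2 0.2] per row/1 [ 0.15  0.39 -6.31] [0.18 0.16 0.21] F [0.  0.  0.4] w 0.066 j [ 0.49  0.18  1.51 -0.    1.45 -0.73]
```

```bash
python3 -m pendant '[[0.1,0.4,-2,0,0,0,0.7],[0,0,-2,0,0,0,0.7],[0,0,-1.5,0,0,0,0.7],[0,0,-0.7,0,0,0,0.7],[0,0,0,0,0,0,0.7],[0,0,0,0,0,0,0.5],[0,0,0,0,0,0,0.4],[0,0,0,0,0,0,0.3]]';python3 -m pendant '[[0,0,0,0,0,0,0.2],[0,0,0,0,0,0,0.2],[0,0,0,0,0,0,0.2],[0,0,0,0,0,0,0.2],[0,0,0,0,0,0,0.2],[0,0,0,0,0,0,0.2]]'
```

```text
time: 12.95
tool_pos: [0.4728, 0.3215, 0.0326]
ee_rot: [3.14, 0.006, 2.798]
wrist_force: [-0.3, 0.4, 0.5]
width: 0.0452
finger_force: 0.0
time: 13.55
tool_pos: [0.4726, 0.3214, 0.0323]
ee_rot: [3.141, 0.006, 2.798]
wrist_force: [-0.1, -0.9, 5.4]
width: 0.0398
finger_force: 29.9
```

```bash
python3 -m pendant '[[0,0,1,0,0,0,0.2],[0,0,3,0,0,0,0.2],[0,0,4,0,0,0,0.2],[0,0,4,0,0,0,0.2],[0,0,4,0,0,0,0.2],[0,0,4,0,0,0,0.2],[0,0,0,0,0,0,0.2]]';python3 g.py .626 -.0175 .115 12 30 12 .13
```

```text
time: 14.25
tool_pos: [0.4745, 0.3227, 0.2389]
ee_rot: [3.132, 0.013, 2.798]
wrist_force: [-0.0, 0.2, 0.5]
width: 0.0398
finger_force: 29.9
t 14.25 total cm [  9.19 -35.28  -1.83] deg [ -2.5 -29.5  30.8] per row/12 [ 0.77 -2.94 -0.15] [-0.21 -2.46  2.57] F [-0.   0.2  0.5] w 0.0398 j [ 0.5   0.13  1.28 -0.    1.72 -0.73]
```

```bash
python3 -m pendant '[[0,-2,0,-0.2,-2.5,2.6,0.2],[0,-3,0,-0.2,-2.5,2.6,0.2],[0,-3,0,-0.2,-2.5,2.6,0.2],[0,-3,0,-0.2,-2.5,2.6,0.2],[0,-3,0,-0.2,-2.5,2.6,0.2],[0.5,-3,0,-0.2,-2.5,2.6,0.2],[0.7,-3,0,-0.2,-2.5,2.6,0.2],[1,-3,0,-0.2,-2.5,2.6,0.2]]'>/dev/null; python3 -m pendant '[[1,-3,0,-0.2,-2.5,2.6,0.2],[1.5,-3,0,-0.2,-2.5,2.6,0.2],[1.5,-3,0,-0.2,-2.5,2.6,0.2],[1.5,-3,0,-0.2,-2.5,2.4,0.2],[0,0,0,0,0,0,0.2],[0,0,0,0,0,0,0.2]]';python3 g.py .626 -.0175 .115 12 30 2 .13
```

```text
time: 15.65
tool_pos: [0.5482, -0.0293, 0.2292]
ee_rot: [-3.136, 0.52, -2.933]
wrist_force: [0.2, 0.8, -0.6]
width: 0.0399
finger_force: 29.9
t 15.65 total cm [ 1.82 -0.09 -0.85] deg [ 0.3 -0.2  0.2] per row/2 [ 0.91 -0.05 -0.43] [ 0.16 -0.09  0.11] F [ 0.2  0.8 -0.6] w 0.0399 j [-0.31 -0.28  1.77  0.26  1.2  -2.12]
```

```bash
python3 -m pendant '[[0.9,0,0,0,0,0,0.2],[0.9,0,0,0,0,0,0.2],[0,0,0,0,0,0,0.2]]';python3 g.py .626 -.0175 .115 12 30 2 .07
python3 - <<'E'
from h import *
i=cv2.cvtColor(imaging.snapshot("top"),cv2.COLOR_RGB2BGR)[150:240,240:360]
j=cv2.cvtColor(imaging.snapshot("scene"),cv2.COLOR_RGB2BGR)[150:240,190:310]
cv2.imwrite("pics/a6.png",np.hstack([cv2.resize(q,(400,300),interpolation=cv2.INTER_CUBIC) for q in (i,j)]))
E
```

```text
time: 15.95
tool_pos: [0.5682, -0.0274, 0.2315]
ee_rot: [-3.133, 0.523, -2.927]
wrist_force: [0.4, 0.7, -1.6]
width: 0.0399
finger_force: 29.9
t 15.95 total cm [ 2.75  0.35 -6.28] deg [ 0.4  0.1 -0.1] per row/2 [ 1.37  0.17 -3.14] [ 0.21  0.04 -0.03] F [ 0.4  0.7 -1.6] w 0.0399 j [-0.29 -0.23  1.73  0.26  1.18 -2.11]
```

View pics/a6.png

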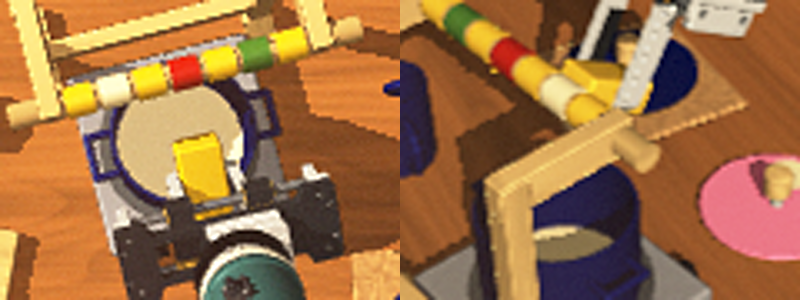

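The wax is held squarely at (202,175), in line with the open mouth centred at about (180,140). Inserting.

```bash
python3 -m pendant '[[0.9,0.1,-2,0,0,0,0.2],[0.9,0.1,-2.1,0,0,0,0.2],[0.9,0.2,-2.1,0,0,0,0.2],[1,0.2,-1.7,0,0,0,0.2],[1,0.2,-1.7,0,0,0,0.2],[0,0,0,0,0,0,0.2]]';python3 g.py .626 -.0175 .115 12 30 2 0
```

```text
time: 16.65
tool_pos: [0.6128, -0.0196, 0.1318]
ee_rot: [-3.136, 0.517, -2.929]
wrist_force: [0.2, -0.6, -1.1]
width: 0.04
finger_force: 29.9
t 16.65 total cm [ 1.71  0.3  -2.37] deg [ 0.3 -0.3 -0. ] per row/2 [ 0.86  0.15 -1.19] [ 0.17 -0.14 -0.01] F [ 0.2 -0.6 -1.1] w 0.04 j [-0.24 -0.07  1.79  0.26  0.96 -2.13]
```

```bash
python3 -m pendant '[[0.8,0.1,-1,0,0,0,0.2],[0.9,0.2,-1,0,0,0,0.2],[0,0,-0.4,0,0,0,0.2],[0,0,0,0,0,0,0.2],[0,0,0,0,0,0,0.2]]';python3 g.py .626 -.0175 .115 12 30 2 0
```

```text
time: 17.15
tool_pos: [0.6312, -0.0178, 0.1117]
ee_rot: [-3.133, 0.524, -2.929]
wrist_force: [-0.3, -0.1, -1.0]
width: 0.0399
finger_force: 29.9
t 17.15 total cm [-0.13  0.12 -0.37] deg [0.4 0.1 0.1] per row/2 [-0.07  0.06 -0.18] [0.22 0.04 0.04] F [-0.3 -0.1 -1. ] w 0.0399 j [-0.23 -0.02  1.78  0.26  0.91 -2.12]
```

```bash
python3 -m pendant '[[0,0,-0.6,0,0,0,0.2],[0,0,-0.6,0,0,0,0.2],[0,0,0,0,0,0,0.2],[0,0,0,0,0,0,0.6],[0,0,0,0,0,0,0.65],[0,0,0,0,0,0,0.65],[0,0,0,0,0,0,0.65]]'; python3 -m pendant '[[-0.5,-0.1,1,0,0,0,0.65],[-1,-0.2,2,0,0,0,0.65],[-1.5,-0.3,2.5,0,0,0,0.65],[-1.5,-0.3,2.5,0,0,0,0.65],[-1.5,-0.3,2.5,0,0,0,0.65],[-3,-0.5,2,0,0,0,0.65],[-4,-0.5,0,0,0,0,0.65],[-4,-0.5,0,0,0,0,0.65]]'
python3 - <<'E'
from h import *
a=cv2.cvtColor(imaging.snapshot("top"),cv2.COLOR_RGB2BGR)[130:310,160:440]
cv2.imwrite("pics/a7.png",cv2.resize(a,(800,514),interpolation=cv2.INTER_CUBIC))
E
```

```text
time: 17.85
tool_pos: [0.6315, -0.0178, 0.1]
ee_rot: [-3.132, 0.524, -2.929]
wrist_force: [-0.6, -0.7, -0.9]
width: 0.0608
finger_force: 0.0
time: 18.65
tool_pos: [0.4602, -0.0448, 0.2266]
ee_rot: [-3.13, 0.526, -2.926]
wrist_force: [0.1, -0.3, 0.0]
width: 0.0615
finger_force: 0.0
```

View pics/a7.png

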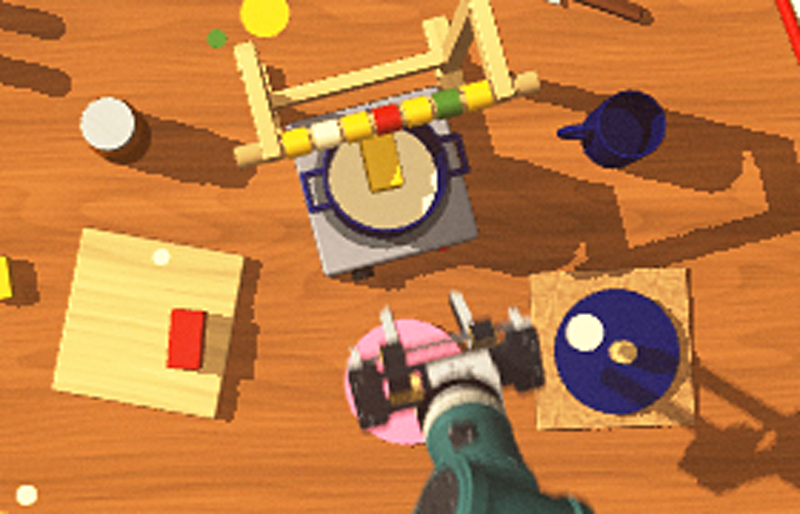

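The wax lies in the pot at (382,163). The lid is knob up and centred on the mat at (618,350), and the red block, mug and jar haven't moved. Letting the arm settle, then handing in.

```bash
python3 -m pendant '[[0,0,0,0,0,0,0.65],[0,0,0,0,0,0,0.65],[0,0,0,0,0,0,0.65]]'; python3 -c "
from bench import robot;print(robot.close_job())"
```

```text
time: 19.0
tool_pos: [0.4618, -0.0447, 0.2248]
ee_rot: [-3.133, 0.524, -2.929]
wrist_force: [-0.2, -0.5, -0.3]
width: 0.0612
finger_force: 0.0
the job is handed in; nothing more can be done
None
```

The job is handed in at 19.0 s: the last picture shows the lid knob up in the middle of the cork mat, the yellow wax in the open pot, and the red wax, mug and jar where they were; no verdict came back.

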